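# Close the desk cable box by touch

## Task

Close the cable box on the desk: its cover lies loose on the deck, and the two battens under it have to drop into the two slots that it hides. Feel for the slots by gently sliding the cover to and fro between the rails, without lifting it off the box, until it drops fully home, flat and flush with the rails; then let go. Leave the tumbler, the ink bottle and the matchbox where they are.

Things in the scene. Friction and masses are not known exactly. Their poses are not given: they have to be found in the camera images.
- cable_box: Low dark wooden box fixed to the desk, 161 (x) x 324 (y) x 50 mm high; origin at the centre of its underside, z up. The flat deck lies 40 mm above it, between two rails (16 mm wide, tops at 50 mm) that leave a channel 129 mm wide along the box's y, in which the cover slides.
- deck_mid (a point): Middle of the deck, 40 mm above the box's origin, same axes. In the deck are two slots across the channel, each 98 (x) x 20 (y) mm, centres 66 mm apart in y. The point midway between them lies 10 to 24 mm from this point along the box's y, to the +y or the -y side: which side and how far differs each time, is not reported, and stays hidden under the cover.
- end_gap (a point): Point on the deck at the +y end of the channel, 144 mm from deck_mid, between two corner stops (each 18 mm long in y, 10 mm high, inner faces at this point's y) that halt the cover. The gap between the stops, 66 mm wide and level with the deck, lets closed fingers in to push the cover's end face. The -y end is the same.
- cover_mid (a point): Centre, half-way up, of the cover's plate: wood, 126 (x) x 220 (y) x 10 mm; axes as the box's. On top a central brass finger bar, 60 (x) x 12 (y) x 14 mm high. It starts within 4 mm of mid-channel, standing on its battens, this point 50.5 mm above the box's origin; seated 45 mm, its top flush with the rails. It can slide 34 mm either way from mid-channel to the stops.
- cover: The same loose cover, 0.3 to 0.52 kg; origin 11 mm below cover_mid, level with the undersides of its two battens: 90 (x) x 16 (y) mm, 6 mm deep, centres 33 mm either side in y. Over the slots (2 mm play each way in y) it drops 5.5 mm by its own weight unless held up, then resists sliding. Sliding friction 2 to 6 N. Push it low, at the plate; it tips if pressed far from its middle.
- tumbler: Cut-glass tumbler standing left of the box, 82 mm wide, 94 mm high; origin at the centre of its underside. To be left alone.
- ink: Square ink bottle standing right of the box, 50 x 50 x 60 mm; origin at the centre of its underside. To be left alone.
- matches: Matchbox lying right of the box, 37 x 54 x 16 mm; origin at the centre of its underside. To be left alone.

How it is judged:
By the outcome, as a careful person would: the job done as asked, in the order asked, and still so for the second after the job is handed in, with the robot touching nothing.
It also fails if it takes over 45 s, if anything falls off the work surface, if the arm or the gripper's body presses on something with over 40 N, if the wrist force passes 120 N, or if a joint passes its speed limit or range.

## Robot

A 6-joint arm with a two-finger parallel gripper is mounted at the origin on a cart in front of the work surface, level with it; the furniture and walls round the work are solid. World frame = base frame: x ahead of the robot, y to its left, z up, the work surface at z = 0. Lengths are in m, angles in degrees, forces in N, time in s.
With the tool pointing down it reaches from about 0.2 to 0.875 m from the base axis. Payload 3.4 kg.
Tool frame: the origin (TCP) lies at the very end of the fingers, on their centre line; the grasp point (between the pads) lies 19 mm behind it (arm.grip_point_offset is the distance from the TCP to the grasp point, in m); z points along the fingers, y is the line along which they close (so a half turn about z gives the same grasp; the last joint's range is limited). The gripper opens to 94 mm and grips with 3 to 60 N. Pads are 16 mm wide; open, the fingers measure 119 mm over their backs; the gripper's body (75 mm by 177 mm) begins 78 mm behind the grasp point.
Start: joints at [65.031, 15.808, 86.224, -0, 77.962, -6.933], TCP at [0.178, 0.547, 0.205] pointing down, gripper open.
Joint ranges: [-165.64, 165.64], [-43.16, 119.46], [12.63, 154.43], [-67.54, 247.53], [6.08, 155.33], [-154.97, 154.97]. Speed limits (degrees/s): [147.25, 147.25, 180, 180, 180, 180].

## Interface

Orientations are given as [roll, pitch, yaw] about the fixed x, y, z axes, in that order (R = Rz(yaw) Ry(pitch) Rx(roll)).
In Python, from cell import arm, viewer gives the robot as it stands.
- The arm moves only by the tool drive_tool, never from a script. Its argument "steps" is a list that holds one entry, the list of rows, each a list of 7 numbers: the closure, from -1 (fully open) to 1 (shut), then the shift along the world's x, y, z in units of 30 cm (1.0 is 30 cm), then the turn, a rotation vector about the world's x, y, z in units of 30 degrees (1.0 is 30 degrees). In form: [[[grip, dx, dy, dz, rx, ry, rz], ...]]. A call has 1 to 12 rows; each row is the pose to reach, as a shift and turn from the pose commanded when the call began; what a row does not reach only later rows make up. A row lasts 1/12 s, in which the tool goes at most 41.7 mm and 7.16 degrees, less where a joint would pass 70% of its speed; a pose out of reach is approached as far as the arm can. A call with a number of a shift or a turn outside -1 to 1 is refused whole. A call with a gripper value outside its range is refused whole. The fingers move at their own pace and stop on an object; the grip force is fixed at half the most. Time passes only in rows, so rows that repeat a pose let the fingers close. It gives the time, the measured TCP pose, the force, the opening and the grip force at its end, in the units of the state.
- arm.get_state(): the state, without advancing time (a new reading comes with each control period).
- viewer.snapshot(name): name is "scene" or "top"; returns a dict with "pixels" (480x640x3 uint8, blue, green, red), "camera_matrix" (3x3 intrinsics, pixels), "world_to_cam" (4x4, takes a point from world to camera coordinates). Camera axes: x right, y down, z forward; pixel columns grow to the right and rows downward; lengths in m; the calibration is good to about 2 mm. A picture is of the moment at which its call begins. There is no depth.
- arm.close_job(): hands the job in; it is judged then, once.
The state is a dict: "time_s": time; "q": joint angles; "dq": joint speeds; "tau": joint torques, N m; "tool_pos": TCP position; "tcp_rot": TCP orientation; "contact_force": force on the tool from outside, world axes, zero at the start; "torque": the same for the moment, N m; "opening": opening from 0.0 (shut) to 1.0 (fully open); "gripper_force": force on a finger pad.
Only numpy, scipy, OpenCV 4.12 (cv2) and the standard library are available. Lean on these libraries where they do the work, as an engineer would, in place of code of your own. Each camera call takes 0.05 s, during which the arm holds its last target. There are 200 camera calls.

## Working session

There is one attempt and no reset: what is moved stays moved. The work goes in short steps, Python scripts to look and compute and a tool call to move; the robot and the scene stay as the last step left them, time stands still between calls to the robot, and variables do not carry over. Pictures are saved under pics/ and viewed, at most 10 in all, crops included, and the job is handed in when it is done.

Besides the shell and the picture viewer there is one more tool, called after "Call:" as name(argument=value, ...) on one line, values as JSON. drive_tool: Moves the arm, as the interface text tells. Shifts and turns lie within -1 to 1; 1 stands for 30 cm of shift or 30 degrees of turn. Its arguments: {"type":"object","properties":{"steps":{"type":"array","items":{"type":"array","items":{"type":"array","items":{"type":"number","minimum":-1,"maximum":1}}}}},"required":["steps"]}

```bash
mkdir -p pics; ls; python3 - <<'E'
from cell import arm, viewer
import cv2
for n in("scene","top"):
    s=viewer.snapshot(n); cv2.imwrite(f"pics/{n}0.png",s["pixels"]); print(s["camera_matrix"],s["world_to_cam"])
print(arm.get_state())
E
```

```text
pics
[[487.38394933   0.         313.02062328]
 [  0.         487.38394933 237.35888319]
 [  0.           0.           1.        ]] [[ 0.73412434 -0.67864739 -0.02234227 -0.41839754]
 [-0.44087027 -0.45136837 -0.77582215  0.27619924]
 [ 0.51642508  0.57939996 -0.63055596  1.07504364]
 [ 0.          0.          0.          1.        ]]
[[439.48473589   0.         313.42740656]
 [  0.         439.48473589 234.99848194]
 [  0.           0.           1.        ]] [[ 0.02930233 -0.9991713   0.02825055 -0.06031932]
 [-0.98506617 -0.03366283 -0.16885336  0.54898603]
 [ 0.16966442 -0.02288086 -0.98523624  1.30994555]
 [ 0.          0.          0.          1.        ]]
{'time_s': 0.1, 'q': array([ 6.50306310e+01,  1.58423403e+01,  8.62863248e+01,  4.43815237e-04,
        7.79636728e+01, -6.93405115e+00]), 'dq': array([ 0.01881839, -0.02742051, -0.17293181, -0.05593195,  0.06912466,
        0.10042007]), 'tau': array([ 1.93136361e-04, -4.05459952e+01, -2.37779689e+01,  7.02347397e-02,
        2.99636764e-02, -2.74629002e-05]), 'tool_pos': array([0.17781968, 0.54627831, 0.20471918]), 'tcp_rot': array([-1.79908390e+02, -1.15783924e-02,  1.61964580e+02]), 'contact_force': array([-0.13460061,  0.27649281, -0.66286636]), 'torque': array([-0.01127133, -0.00613224, -0.02198297]), 'gripper_force': 0.0, 'opening': 0.9982743419029834}
```

View pics/top0.png

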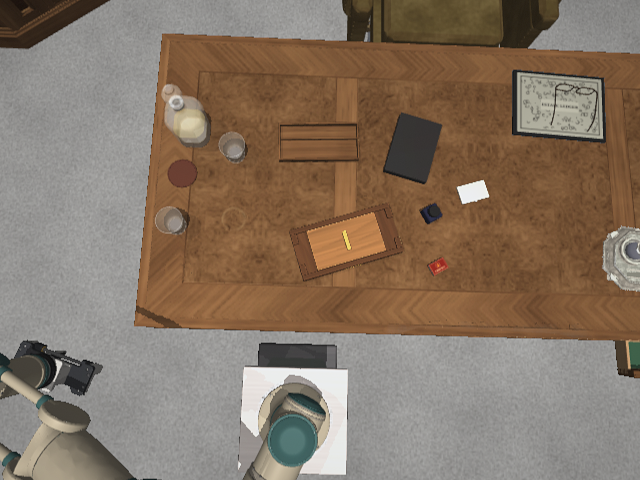

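View pics/scene0.png

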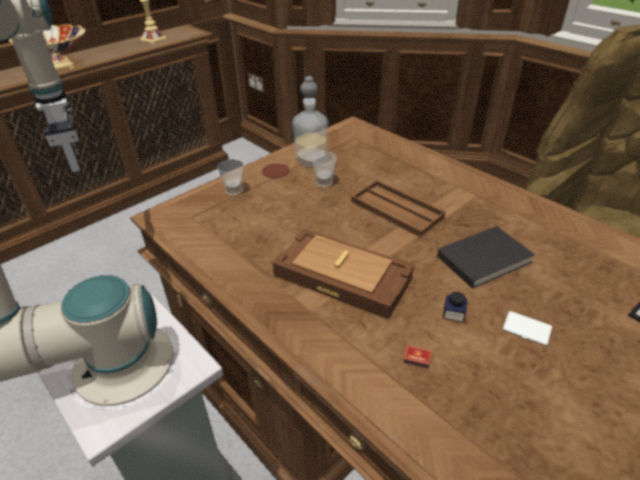

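The top view shows the box with corners near (291,231), (390,206), (402,250) and (304,280), and its bar at (347,240). In the scene view the box spans (275–412, 234–310). I'll enlarge both to get the corners more precisely.

```bash
python3 - <<'E'
import cv2, numpy as np
a=cv2.imread("pics/top0.png")[195:290,280:412]; b=cv2.imread("pics/scene0.png")[225:320,265:420]
a=cv2.resize(a,None,fx=6,fy=6,interpolation=cv2.INTER_CUBIC);b=cv2.resize(b,None,fx=5,fy=5,interpolation=cv2.INTER_CUBIC)
cv2.imwrite("pics/ca.png",a);cv2.imwrite("pics/cb.png",b)
E
```

```text
(no output)
```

View pics/ca.png

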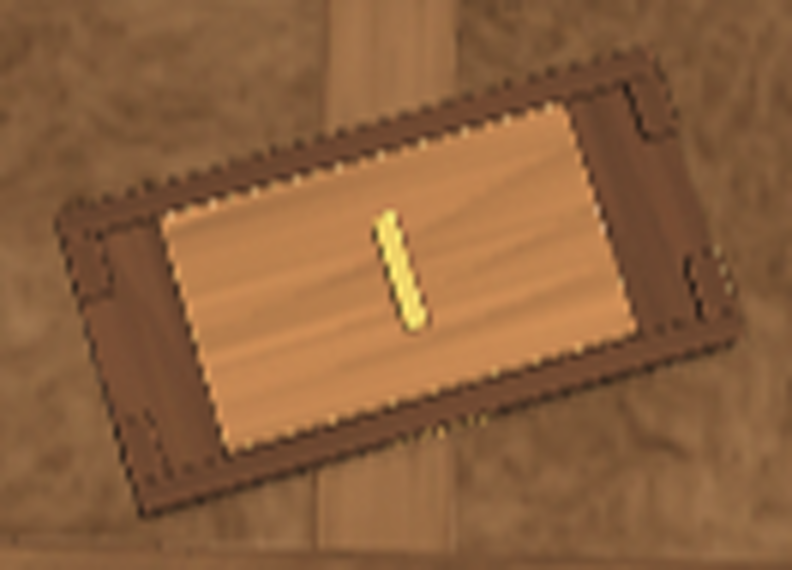

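View pics/cb.png

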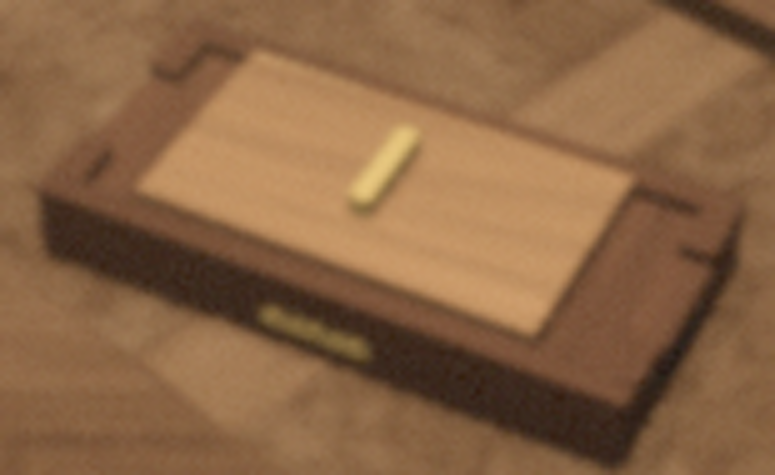

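Top crop, cover corners: (165,213), (565,103), (635,328) and (228,450); bar at (402,270). Scene crop, cover corners: (252,50), (635,178), (540,337) and (137,188).

```bash
cat > h.py <<'E'
import numpy as np
from cell import arm, viewer
def ray(s,uv,z):
    K,T=s["camera_matrix"],s["world_to_cam"];R=T[:3,:3];c=-R.T@T[:3,3]
    d=(R.T@np.linalg.solve(K,np.r_[np.array(uv,float).T[:2],np.ones((1,len(uv)))])).T
    return c+d*((z-c[2])/d[:,2])[:,None]
E
python3 - <<'E'
from h import *
np.set_printoptions(precision=4,suppress=True)
def rep(n,P):
    P=P[:,:2];e=P[0]-P[1];print(n,P.tolist() and P.round(4).tolist(),"mid",P.mean(0),"len",np.linalg.norm(P[0]-P[1]),np.linalg.norm(P[3]-P[2]),np.linalg.norm(P[0]-P[3]),np.linalg.norm(P[1]-P[2]),"ydir",np.degrees(np.arctan2(e[1],e[0])),np.degrees(np.arctan2(*(P[3]-P[2])[::-1])))
t=viewer.snapshot("top");s=viewer.snapshot("scene")
f=lambda L:np.array(L)/6+[280,195]-.4
g=lambda L:np.array(L)/5+[265,225]-.4
rep("cov top",ray(t,f([(165,213),(565,103),(635,328),(228,450)]),.0555))
rep("cov sc",ray(s,g([(137,188),(540,337),(635,178),(252,50)]),.0555)[[3,2,1,0]])
rep("box top",ray(t,f([(57,213),(655,55),(740,335),(145,513)]),.05))
rep("box sc",ray(s,g([(190,30),(742,207),(625,405),(42,190)]),.05))
print("bar",ray(t,f([(387,213),(415,328)]),.0695),ray(s,g([(405,128),(360,205)]),.0695))
print("ink",ray(t,[(431,212)],.06)," match",ray(t,[(438,266)],.016),"tumbler",ray(t,[(171,220),(232,147)],.05))
c=t["world_to_cam"];print(-c[:3,:3].T@c[:3,3])
E
```

```text
cov top [[0.5639, -0.0228], [0.629, -0.2282], [0.5124, -0.2649], [0.4433, -0.0585]] mid [ 0.5371 -0.1436] len 0.21549751512644383 0.2176524973745848 0.12568546947912862 0.12217440186234126 ydir 107.58227976552486 108.50059571841162
cov sc [[0.5632, -0.017], [0.6315, -0.2284], [0.5132, -0.2701], [0.4453, -0.0581]] mid [ 0.5383 -0.1434] len 0.22211542387183275 0.22262232215847041 0.12482159347222352 0.12538191031850948 ydir 107.90184012544222 107.76078611917202
box top [[0.563, 0.0326], [0.6576, -0.2762], [0.5114, -0.3201], [0.4107, -0.0176]] mid [ 0.5357 -0.1453] len 0.32302124775068675 0.31878174359686773 0.1603446689862435 0.1527038529961637 ydir 107.04234406233311 108.40957333807417
box sc [[0.5553, 0.0249], [0.6581, -0.2761], [0.513, -0.3229], [0.4132, -0.0205]] mid [ 0.5349 -0.1486] len 0.31804714571507475 0.31840663597602376 0.1491475314558081 0.15248971243058254 ydir 108.85402280962936 108.25136863848917
bar [[ 0.5652 -0.1355  0.0695]
 [ 0.5067 -0.1507  0.0695]] [[ 0.5641 -0.1313  0.0695]
 [ 0.5065 -0.1566  0.0695]]
ink [[ 0.6336 -0.4063  0.06  ]]  match [[ 0.4704 -0.4388  0.016 ]] tumbler [[0.582  0.3961 0.05  ]
 [0.8247 0.224  0.05  ]]
[ 0.3203 -0.0118  1.385 ]
```

Call:
drive_tool(steps=[[[0.3,0.4,-0.77,0,0,0,0.5],[0.3,0.4,-0.77,0,0,0,0.5],[0.3,0.4,-0.77,0,0,0,0.5],[0.3,0.4,-0.77,0,0,0,0.5],[0.3,0.4,-0.77,0,0,0,0.5],[0.3,0.4,-0.77,0,0,0,0.5],[0.3,0.4,-0.77,0,0,0,0.5],[0.3,0.4,-0.77,0,0,0,0.5]]])

```text
time_s: 0.87
tool_pos: [0.2991, 0.313, 0.2056]
tcp_rot: [-179.9, 0.0, 176.7]
contact_force: [-0.5, 0.0, -0.9]
opening: 0.47
gripper_force: 0.0
```

Call:
drive_tool(steps=[[[0.3,0.4,-0.77,0,0,0,0.5],[0.3,0.4,-0.77,0,0,0,0.5],[0.3,0.4,-0.77,0,0,0,0.5],[0.3,0.4,-0.77,0,0,0,0.5],[0.3,0.4,-0.77,0,0,0,0.5],[0.3,0.4,-0.77,0,0,0,0.5],[0.3,0.4,-0.77,0,0,0,0.5],[0.3,0.4,-0.77,0,0,0,0.5]]])

```text
time_s: 1.53
tool_pos: [0.4209, 0.082, 0.2054]
tcp_rot: [-179.9, 0.1, -168.3]
contact_force: [0.7, 0.5, 0.9]
opening: 0.348
gripper_force: 0.0
```

Call:
drive_tool(steps=[[[0.3,0.388,-0.752,0,0,0,0.2],[0.3,0.388,-0.752,0,0,0,0.2],[0.3,0.388,-0.752,0,0,0,0.2],[0.3,0.388,-0.752,0,0,0,0.2],[0.3,0.388,-0.752,0,0,0,0.2],[0.3,0.388,-0.752,-0.1,0,0,0.2],[0.3,0.388,-0.752,-0.2,0,0,0.2],[0.3,0.388,-0.752,-0.3,0,0,0.2],[0.3,0.388,-0.752,-0.35,0,0,0.2],[0.3,0.388,-0.752,-0.35,0,0,0.2]]])

```text
time_s: 2.37
tool_pos: [0.5321, -0.138, 0.0962]
tcp_rot: [179.6, -0.4, -162.0]
contact_force: [-0.7, 0.3, 0.3]
opening: 0.347
gripper_force: 0.0
```

```bash
python3 - <<'E'
from h import *; import cv2
a=viewer.snapshot("top")["pixels"][195:290,280:412];b=viewer.snapshot("scene")["pixels"][190:310,275:415]
a=cv2.resize(a,(660,475));b=cv2.resize(b,(700,600),interpolation=cv2.INTER_CUBIC)
cv2.imwrite("pics/b1.png",b); s=arm.get_state();print(s["q"].round(1),s["tool_pos"],s["tcp_rot"],s["contact_force"])
E
```

```text
[-2.180e+01  1.850e+01  9.820e+01  1.000e-01  6.330e+01 -1.299e+02] [ 0.53489333 -0.13922577  0.10029218] [ 1.79923402e+02 -2.04493696e-02 -1.61961962e+02] [0.26123671 0.4834412  0.07592843]
```

View pics/b1.png

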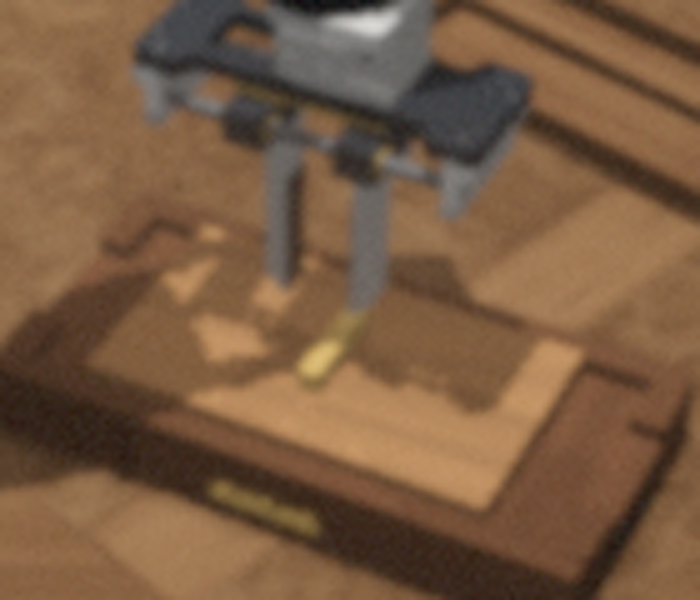

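The gripper hovers across the bar. The fingertips are at (282,283) and (368,308) in the crop, either side of the bar (325,350). The cover hasn't been disturbed. Next is a lateral trim and a gentle descent.

Call:
drive_tool(steps=[[[0.3,0.01,-0.01,-0.03,0,0,0],[0.3,0.01,-0.01,-0.06,0,0,0],[0.3,0.01,-0.01,-0.09,0,0,0],[0.3,0.01,-0.01,-0.12,0,0,0],[0.3,0.01,-0.01,-0.133,0,0,0],[0.3,0.01,-0.01,-0.133,0,0,0],[0.3,0.01,-0.01,-0.133,0,0,0],[0.3,0.01,-0.01,-0.133,0,0,0]]])

```text
time_s: 3.13
tool_pos: [0.5377, -0.144, 0.0608]
tcp_rot: [-180.0, 0.0, -162.0]
contact_force: [-0.1, 0.3, 0.2]
opening: 0.351
gripper_force: 0.0
```

Call:
drive_tool(steps=[[[0.5,0,0,0,0,0,0],[0.6,0,0,0,0,0,0],[0.6,0,0,0,0,0,0],[0.6,0,0,0,0,0,0],[0.6,0,0,0,0,0,0]]])

```text
time_s: 3.55
tool_pos: [0.5375, -0.1439, 0.0608]
tcp_rot: [-180.0, 0.0, -162.0]
contact_force: [0.7, 0.4, -0.7]
opening: 0.202
gripper_force: 0.0
```

Call:
drive_tool(steps=[[[0.6,0,0,-0.005,0,0,0],[0.6,0,0,-0.009,0,0,0],[0.6,-0.002,0.006,-0.009,0,0,0],[0.6,-0.003,0.009,-0.009,0,0,0],[0.6,-0.004,0.012,-0.009,0,0,0],[0.6,-0.005,0.016,-0.009,0,0,0],[0.6,-0.005,0.016,-0.009,0,0,0]]])

```text
time_s: 4.13
tool_pos: [0.5359, -0.1388, 0.0579]
tcp_rot: [180.0, 0.0, -162.0]
contact_force: [-0.7, 0.6, -0.6]
opening: 0.198
gripper_force: 0.0
```

Call:
drive_tool(steps=[[[0.6,-0.001,0.0025,0,0,0,0],[0.6,-0.0015,0.005,0,0,0,0],[0.6,-0.002,0.0075,0,0,0,0],[0.6,-0.003,0.0095,0,0,0,0]]])

```text
time_s: 4.47
tool_pos: [0.5353, -0.1364, 0.058]
tcp_rot: [-180.0, 0.0, -162.0]
contact_force: [0.4, -1.0, 0.7]
opening: 0.2
gripper_force: 0.7
```

Call:
drive_tool(steps=[[[0.6,-0.001,0.0025,0,0,0,0],[0.6,-0.0015,0.005,0,0,0,0],[0.6,-0.002,0.0075,0,0,0,0],[0.6,-0.003,0.0095,0,0,0,0]]])

```text
time_s: 4.8
tool_pos: [0.5343, -0.1334, 0.0579]
tcp_rot: [-180.0, 0.0, -162.0]
contact_force: [-0.1, -1.2, -0.4]
opening: 0.2
gripper_force: 0.7
```

Call:
drive_tool(steps=[[[0.6,-0.001,0.0025,0,0,0,0],[0.6,-0.0015,0.005,0,0,0,0],[0.6,-0.002,0.0075,0,0,0,0],[0.6,-0.003,0.0095,0,0,0,0]]])

```text
time_s: 5.13
tool_pos: [0.5333, -0.1304, 0.0579]
tcp_rot: [-180.0, 0.0, -162.0]
contact_force: [1.1, -1.7, -0.7]
opening: 0.205
gripper_force: 0.8
```

Call:
drive_tool(steps=[[[0.6,-0.001,0.0025,0,0,0,0],[0.6,-0.0015,0.005,0,0,0,0],[0.6,-0.002,0.0075,0,0,0,0],[0.6,-0.003,0.0095,0,0,0,0]]])

```text
time_s: 5.47
tool_pos: [0.5324, -0.1276, 0.058]
tcp_rot: [-180.0, 0.0, -162.0]
contact_force: [0.3, -1.1, -0.4]
opening: 0.199
gripper_force: 0.9
```

Call:
drive_tool(steps=[[[0.6,-0.001,0.0025,0,0,0,0],[0.6,-0.0015,0.005,0,0,0,0],[0.6,-0.002,0.0075,0,0,0,0],[0.6,-0.003,0.0095,0,0,0,0]]])

```text
time_s: 5.8
tool_pos: [0.5316, -0.1248, 0.0579]
tcp_rot: [-180.0, 0.0, -162.0]
contact_force: [0.9, -2.2, 0.2]
opening: 0.199
gripper_force: 0.9
```

Call:
drive_tool(steps=[[[0.6,-0.001,0.0025,0,0,0,0],[0.6,-0.0015,0.005,0,0,0,0],[0.6,-0.002,0.0075,0,0,0,0],[0.6,-0.003,0.0095,0,0,0,0]]])

```text
time_s: 6.13
tool_pos: [0.5306, -0.1219, 0.0579]
tcp_rot: [-180.0, 0.0, -162.0]
contact_force: [1.0, -1.7, 1.4]
opening: 0.199
gripper_force: 1.0
```

Call:
drive_tool(steps=[[[0.6,-0.001,0.0025,0,0,0,0],[0.6,-0.0015,0.005,0,0,0,0],[0.6,-0.002,0.0075,0,0,0,0],[0.6,-0.003,0.0095,0,0,0,0]]])

```text
time_s: 6.47
tool_pos: [0.5297, -0.119, 0.058]
tcp_rot: [-180.0, 0.0, -162.0]
contact_force: [0.7, -2.4, 0.0]
opening: 0.201
gripper_force: 1.0
```

Call:
drive_tool(steps=[[[0.6,-0.001,0.0025,0,0,0,0],[0.6,-0.0015,0.005,0,0,0,0],[0.6,-0.002,0.0075,0,0,0,0],[0.6,-0.003,0.0095,0,0,0,0]]])

```text
time_s: 6.8
tool_pos: [0.5288, -0.1162, 0.0579]
tcp_rot: [-180.0, 0.0, -162.0]
contact_force: [0.8, -1.7, 1.4]
opening: 0.2
gripper_force: 1.1
```

Call:
drive_tool(steps=[[[0.6,-0.001,0.0025,0,0,0,0],[0.6,-0.0015,0.005,0,0,0,0],[0.6,-0.002,0.0075,0,0,0,0],[0.6,-0.003,0.0095,0,0,0,0]]])

```text
time_s: 7.13
tool_pos: [0.5279, -0.1133, 0.0579]
tcp_rot: [-180.0, 0.0, -162.0]
contact_force: [1.3, -1.3, 0.7]
opening: 0.201
gripper_force: 1.1
```

```bash
python3 - <<'E'
from h import *; import cv2
b=viewer.snapshot("scene")["pixels"][210:315,270:415]
cv2.imwrite("pics/b2.png",cv2.resize(b,(725,525),interpolation=cv2.INTER_CUBIC)); s=arm.get_state();print(s["tool_pos"],s["contact_force"])
E
```

```text
[ 0.5278651  -0.11318619  0.05793736] [ 0.26218829 -1.69622245  0.59153213]
```

View pics/b2.png

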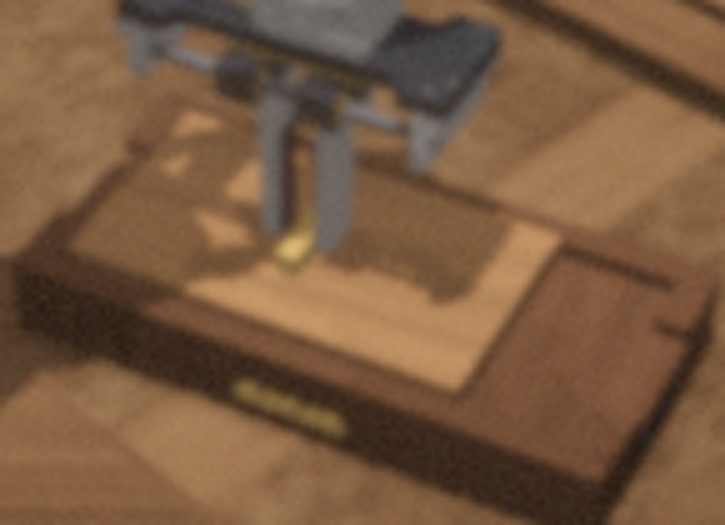

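The cover slid to the +y end (bar at crop (297,245)) and is still proud of the rails. The +y range is therefore ruled out, so I'll search back toward −y.

Call:
drive_tool(steps=[[[0.6,0.002,-0.006,0,0,0,0],[0.6,0.004,-0.012,0,0,0,0],[0.6,0.006,-0.018,0,0,0,0],[0.6,0.007,-0.022,0,0,0,0],[0.6,0.008,-0.025,0,0,0,0],[0.6,0.009,-0.028,0,0,0,0],[0.6,0.01,-0.031,0,0,0,0]]])

```text
time_s: 7.77
tool_pos: [0.5303, -0.1223, 0.0576]
tcp_rot: [179.9, -0.0, -162.0]
contact_force: [-0.4, 0.9, -0.5]
opening: 0.201
gripper_force: 0.6
```

Call:
drive_tool(steps=[[[0.6,0.001,-0.003,0,0,0,0],[0.6,0.002,-0.006,0,0,0,0],[0.6,0.003,-0.009,0,0,0,0],[0.6,0.004,-0.0125,0,0,0,0],[0.6,0.005,-0.016,0,0,0,0]]])

```text
time_s: 8.18
tool_pos: [0.5323, -0.1276, 0.0579]
tcp_rot: [180.0, -0.0, -162.0]
contact_force: [-0.9, 0.0, -1.2]
opening: 0.202
gripper_force: 0.6
```

Call:
drive_tool(steps=[[[0.6,0.001,-0.003,0,0,0,0],[0.6,0.002,-0.006,0,0,0,0],[0.6,0.003,-0.009,0,0,0,0],[0.6,0.004,-0.0125,0,0,0,0],[0.6,0.005,-0.016,0,0,0,0]]])

```text
time_s: 8.6
tool_pos: [0.5339, -0.1324, 0.0579]
tcp_rot: [180.0, 0.0, -162.0]
contact_force: [0.6, 0.7, -1.8]
opening: 0.201
gripper_force: 0.6
```

Call:
drive_tool(steps=[[[0.6,0.001,-0.003,0,0,0,0],[0.6,0.002,-0.006,0,0,0,0],[0.6,0.003,-0.009,0,0,0,0],[0.6,0.004,-0.0125,0,0,0,0],[0.6,0.005,-0.016,0,0,0,0]]])

```text
time_s: 9.02
tool_pos: [0.5354, -0.1371, 0.0579]
tcp_rot: [180.0, 0.0, -162.0]
contact_force: [-0.7, 1.2, 0.0]
opening: 0.202
gripper_force: 0.7
```

Call:
drive_tool(steps=[[[0.6,0.001,-0.003,0,0,0,0],[0.6,0.002,-0.006,0,0,0,0],[0.6,0.003,-0.009,0,0,0,0],[0.6,0.004,-0.0125,0,0,0,0],[0.6,0.005,-0.016,0,0,0,0]]])

```text
time_s: 9.43
tool_pos: [0.5369, -0.1419, 0.0579]
tcp_rot: [180.0, 0.0, -162.0]
contact_force: [-0.4, 1.6, 0.3]
opening: 0.2
gripper_force: 0.7
```

Call:
drive_tool(steps=[[[0.6,0.001,-0.003,0,0,0,0],[0.6,0.002,-0.006,0,0,0,0],[0.6,0.003,-0.009,0,0,0,0],[0.6,0.004,-0.0125,0,0,0,0],[0.6,0.005,-0.016,0,0,0,0]]])

```text
time_s: 9.85
tool_pos: [0.5384, -0.1467, 0.0579]
tcp_rot: [180.0, 0.0, -162.0]
contact_force: [-1.2, 0.9, -0.4]
opening: 0.196
gripper_force: 0.7
```

Call:
drive_tool(steps=[[[0.6,0.001,-0.003,0,0,0,0],[0.6,0.002,-0.006,0,0,0,0],[0.6,0.003,-0.009,0,0,0,0],[0.6,0.004,-0.0125,0,0,0,0],[0.6,0.005,-0.016,0,0,0,0]]])

```text
time_s: 10.27
tool_pos: [0.5399, -0.1515, 0.0579]
tcp_rot: [180.0, 0.0, -162.0]
contact_force: [-0.2, 1.7, 0.3]
opening: 0.199
gripper_force: 0.8
```

Call:
drive_tool(steps=[[[0.6,0.001,-0.0025,0,0,0,0],[0.6,0.0015,-0.005,0,0,0,0],[0.6,0.002,-0.0075,0,0,0,0],[0.6,0.003,-0.0095,0,0,0,0]]])

```text
time_s: 10.6
tool_pos: [0.5407, -0.1544, 0.0579]
tcp_rot: [180.0, -0.0, -162.0]
contact_force: [-1.1, 1.2, 0.1]
opening: 0.201
gripper_force: 0.8
```

Call:
drive_tool(steps=[[[0.6,0.001,-0.0025,0,0,0,0],[0.6,0.0015,-0.005,0,0,0,0],[0.6,0.002,-0.0075,0,0,0,0],[0.6,0.003,-0.0095,0,0,0,0]]])

```text
time_s: 10.93
tool_pos: [0.5416, -0.1573, 0.0579]
tcp_rot: [180.0, -0.0, -162.0]
contact_force: [-0.3, 1.5, -0.7]
opening: 0.2
gripper_force: 0.9
```

Call:
drive_tool(steps=[[[0.6,0.001,-0.0025,0,0,0,0],[0.6,0.0015,-0.005,0,0,0,0],[0.6,0.002,-0.0075,0,0,0,0],[0.6,0.003,-0.0095,0,0,0,0]]])

```text
time_s: 11.27
tool_pos: [0.5426, -0.1601, 0.0579]
tcp_rot: [180.0, 0.0, -162.0]
contact_force: [-0.2, 2.1, 0.8]
opening: 0.199
gripper_force: 1.0
```

Call:
drive_tool(steps=[[[0.6,0.001,-0.0025,0,0,0,0],[0.6,0.0015,-0.005,0,0,0,0],[0.6,0.002,-0.0075,0,0,0,0],[0.6,0.003,-0.0095,0,0,0,0]]])

```text
time_s: 11.6
tool_pos: [0.5434, -0.1628, 0.0579]
tcp_rot: [180.0, -0.0, -162.0]
contact_force: [-1.7, 3.6, 1.8]
opening: 0.198
gripper_force: 1.9
```

Call:
drive_tool(steps=[[[0.6,0.001,-0.0025,0,0,0,0],[0.6,0.0015,-0.005,0,0,0,0],[0.6,0.0015,-0.005,0,0,0,0]]])

```text
time_s: 11.85
tool_pos: [0.5434, -0.1628, 0.0579]
tcp_rot: [179.8, -0.0, -162.1]
contact_force: [-1.2, 5.6, 2.5]
opening: 0.198
gripper_force: 2.9
```

The cover is blocked at about −16 mm, so it has probably caught in the slots. I'll back off to release the finger contact and then look.

Call:
drive_tool(steps=[[[0.6,-0.001,0.004,0,0,0,0],[0.6,-0.003,0.009,0,0,0,0],[0.6,-0.005,0.015,0,0,0,0],[0.5,-0.005,0.015,0,0,0,0],[0.5,-0.005,0.015,0,0,0,0]]])

```text
time_s: 12.27
tool_pos: [0.5428, -0.1604, 0.058]
tcp_rot: [-179.9, 0.0, -162.0]
contact_force: [-0.3, 0.0, 0.5]
opening: 0.247
gripper_force: 0.0
```

```bash
python3 - <<'E'
from h import *; import cv2
b=viewer.snapshot("scene")["pixels"][225:315,270:415]
cv2.imwrite("pics/b3.png",cv2.resize(b,(725,450),interpolation=cv2.INTER_CUBIC)); s=arm.get_state();print(s["tool_pos"],s["contact_force"])
E
```

```text
[ 0.5427259  -0.16030614  0.05800411] [-0.73667517  0.88211787  0.00543481]
```

View pics/b3.png

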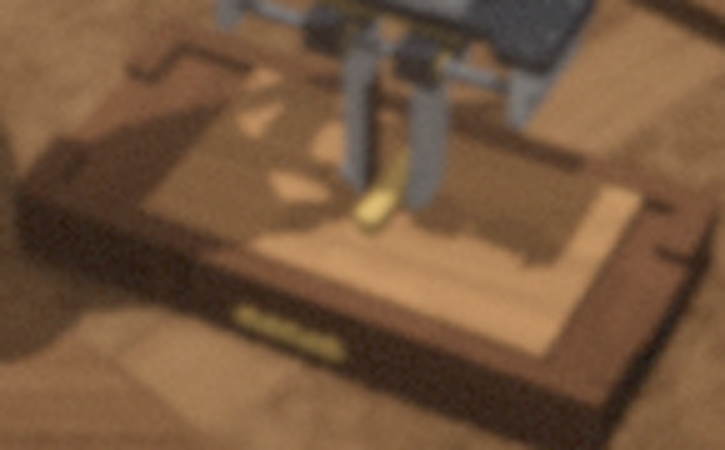

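The plate now looks flush with the rails, with no visible step. The bar is at crop (380,200), between the fingers and clear of both. I'll lift clear, then check with a light touch on the bar top: it should be at 64 mm if seated and 69.5 mm if not.

Call:
drive_tool(steps=[[[0.4,0,0,0.03,0,0,0],[0.4,0,0,0.07,0,0,0],[0.4,0,0,0.12,0,0,0],[1,0,0,0.12,0,0,0],[1,0,0,0.12,0,0,0],[1,0,0,0.12,0,0,0],[1,0,0,0.12,0,0,0],[1,0,0,0.12,0,0,0],[1,0,0,0.12,0,0,0]]])

```text
time_s: 13.07
tool_pos: [0.542, -0.1597, 0.0932]
tcp_rot: [179.9, -0.1, -162.0]
contact_force: [-0.7, -0.0, 0.2]
opening: 0.004
gripper_force: 0.0
```

Call:
drive_tool(steps=[[[1,0,0,-0.03,0,0,0],[1,0,0,-0.05,0,0,0],[1,0,0,-0.065,0,0,0],[1,0,0,-0.077,0,0,0],[1,0,0,-0.083,0,0,0],[1,0,0,-0.088,0,0,0],[1,0,0,-0.093,0,0,0],[1,0,0,-0.093,0,0,0]]])

```text
time_s: 13.73
tool_pos: [0.5424, -0.1599, 0.0658]
tcp_rot: [180.0, -0.0, -162.0]
contact_force: [-1.0, -1.1, 0.1]
opening: 0.005
gripper_force: 0.0
```

Call:
drive_tool(steps=[[[1,0,0,-0.003,0,0,0],[1,0,0,-0.006,0,0,0],[1,0,0,-0.009,0,0,0],[1,0,0,-0.011,0,0,0],[1,0,0,-0.011,0,0,0]]])

```text
time_s: 14.15
tool_pos: [0.5426, -0.16, 0.0642]
tcp_rot: [-180.0, 0.0, -162.0]
contact_force: [-2.5, 0.8, 8.6]
opening: 0.003
gripper_force: 4.2
```

Contact at 64.2 mm, so the cover is fully seated. Now to retreat upward and check.

Call:
drive_tool(steps=[[[1,0,0,0.02,0,0,0],[1,0,0,0.08,0,0,0],[1,0,0,0.2,0,0,0],[1,0,0,0.33,0,0,0],[1,-0.1,0.1,0.45,0,0,0],[1,-0.3,0.35,0.5,0,0,0],[1,-0.5,0.6,0.5,0,0,0],[1,-0.6,0.8,0.5,0,0,0],[1,-0.6,0.8,0.5,0,0,0],[1,-0.6,0.8,0.5,0,0,0],[1,-0.6,0.8,0.5,0,0,0],[1,-0.6,0.8,0.5,0,0,0]]])

```text
time_s: 15.15
tool_pos: [0.359, 0.0828, 0.2132]
tcp_rot: [179.9, 0.0, -161.9]
contact_force: [1.1, -1.0, -0.1]
opening: 0.006
gripper_force: 0.0
```

```bash
python3 - <<'E'
from h import *; import cv2
b=viewer.snapshot("scene")["pixels"][220:370,265:480]
cv2.imwrite("pics/b4.png",cv2.resize(b,(800,558),interpolation=cv2.INTER_CUBIC)); s=arm.get_state();print(s["tool_pos"],s["contact_force"],abs(s["dq"]).max())
E
```

```text
[0.35785903 0.08426114 0.21333343] [-1.80712474  1.26338417 -0.14476226] 6.327888630029268
```

View pics/b4.png

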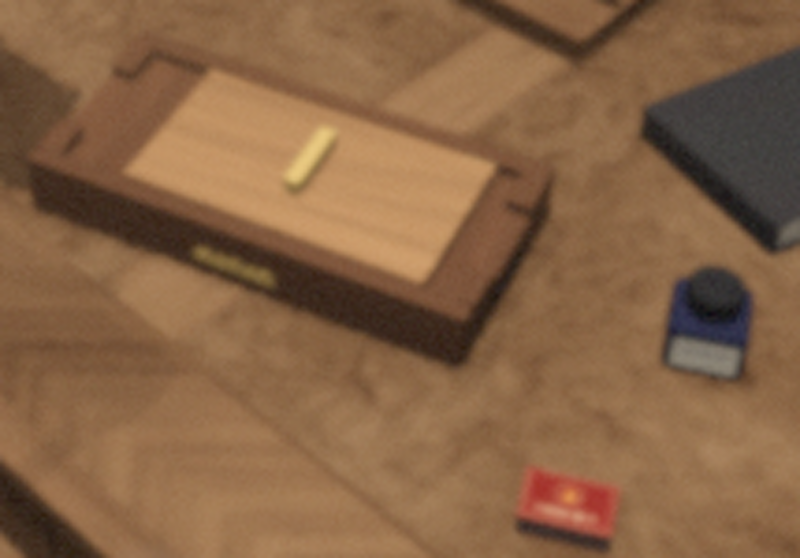

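The cover sits flush between the rails (bar at crop (312,158)). The ink bottle (708,325) and matchbox (567,505) look undisturbed, and the arm is clear.

```bash
python3 -c "
from cell import arm; print(arm.close_job())"
```

```text
the job is handed in; nothing more can be done
None
```

The cover is seated in its slots about 16 mm to the −y side of where it started, with its bar top touched at 64.2 mm against 64 mm expected when home; the arm is clear, nothing else was touched, and the job is handed in.

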